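Open a dial padlock and hold it over the viewer

TASK

Test the dial padlock that lies in the corner posts of the station: first push the spray can's nozzle cap fully down and let it spring back up, then turn the lock's dial until it clicks into the notch where its pointed nose faces the shackle, and pull the shackle out to its stop. Then lift the lock out of the station and finish holding it still in the gripper, level with the dial up and the shackle still open, about 10 cm above the middle of the viewer's round window and touching nothing else; leave all the other things on the bench where they are.

Things in the scene. Friction and masses are not known exactly. Their poses are not given: they have to be found in the camera images.
- lock: Steel dial padlock lying on its back, dial up. Case 60 (x) x 64 (y) x 26 (z) mm, 0.35 to 0.6 kg in all. Origin: centre of the case's underside; +x points out along the shackle, z up. It lies loose (about 1 mm play) in the station, underside 30 mm above the bench. For gripping, its sides (y = +-32 mm) are free from x = -21 to +21 mm and downwards to 10 mm above the bench.
- lock_dial (a joint): Dial angle (rad), counter-clockwise positive from above; axis vertical through the lock's origin. 0: nose faces the shackle (lock's +x), the only angle (+-0.12) that frees the shackle. Sprung notches every 0.5236 rad; about 0.06 Nm to leave one; let go, it settles in the nearest. Turns endlessly both ways. Starts one to five clicks counter-clockwise of 0.
- dial_nose (a point): Point in the dial's nose, 20 mm from its axis, 40 mm above the lock's underside. Dial: black disc, 44 mm diameter, face 32 mm above the lock's underside, with a steel grip bar across it, 12 mm wide, 16 mm tall (top 48 mm above the underside), from 17 mm behind the axis to 21 mm ahead. The pointed end with a dark line on top is the nose.
- lock_shackle (a joint): How far the shackle is pulled out of the case (m): 0 shut, 0.022 at its stop. It slides along the lock's +x against about 3 N of friction and stays where it is left; blocked within about 1 mm while the dial is off its opening notch. It does not swing.
- shackle_bow (a point): Middle of the U-shaped shackle's outer cross bar (bow), 8 mm round steel, level, 13 mm above the lock's underside. Shut, it is 76 mm in +x from the lock's origin. The legs are at y = +-18 mm: inside width 28 mm; free gap from bow to station posts 34 mm. Only the 10 mm base plate lies below, so it can be pinched from above across the bar, one finger inside the U.
- station: Fixed lock holder: base plate 100 x 100 x 10 mm, pedestal 54 x 50 mm with its top 30 mm above the bench, corner posts to 48 mm above the bench at the lock's ends (x = +-31.5 to 37.5, y = +-24.5 to 32.5 mm) and sides (x = +-21 to 31, y = +-33.5 to 39.5 mm). Origin: centre of its underside, on the bench; axes as the lock's.
- can: Fixed aluminium spray can of lubricant, 52 mm diameter, standing in a dark 85 mm square foot beside the lock station; its spout points to the lock. Origin: centre of the foot's underside, on the bench. With the nozzle cap it is 160 mm tall.
- nozzle (a joint): How far the can's nozzle cap is pressed down (m): 0 up, 0.006 fully down. A spring pushes it up: about 3 N to start it, 7.5 N fully down.
- nozzle_top (a point): Centre of the top of the nozzle cap, a white plastic cylinder of 26 mm diameter with a small spout, 160 mm above the bench when up.
- viewer: Fixed grey camera box looking straight up, 85 x 85 mm, its top 50 mm above the bench. Origin: centre of its underside, on the bench.
- viewer_window (a point): Centre of the viewer's round window on its top face, 50 mm above the bench.
- tray_big: Clear open tray of small steel rivets, 142 x 196 x 14 mm. Origin: centre of its underside. A bystander.
- tray_small: Clear open tray of small steel rivets, 106 x 142 x 14 mm. Origin: centre of its underside. A bystander.
- dish: Small round steel dish between the station and the viewer, 52 mm across, 20 mm tall. Origin: centre of its underside. A bystander.
- jar: Glass jar with a metal lid, 60 mm across, 75 mm tall. Origin: centre of its underside. A bystander.
- driver: Screwdriver lying on the bench. Origin: its middle, at the underside. A bystander.
- tweezers: Steel tweezers, 110 mm long, 10 mm high, lying on the bench. Origin: the middle of its underside. A bystander.
- cot_cup: White cup, 64 mm across, 60 mm tall. Origin: centre of its underside. A bystander.
Things that resemble listed ones, but are neither listed nor needed, are in the scene too. What is shaped like the station but blue or yellow is not meant.

How it is judged (in metres and radians):
On the way, in this order (a step that is already met when the one before it is completed fails the run):
1. the nozzle cap is pushed fully down (value of joint nozzle above 0.0045 m), for 0.1 s.
2. the nozzle cap is let up again (value of joint nozzle below 0.001 m), for 0.1 s.
3. the dial's nose is in the notch that faces the shackle (x of dial_nose in the frame of lock above 0.018 m and y of dial_nose in the frame of lock between -0.0028 and 0.0028 m), for 0.2 s.
4. the shackle is pulled out to its stop (value of joint lock_shackle above 0.018 m), for 0.2 s.
At the end, for the whole second after the job is handed in: Fingers hold the lock (over 1 N) at rest (under 30 mm/s), within 17 degrees of level, dial up, centred within 35 mm over the window, underside 50 to 160 mm above it, shackle at least 15 mm out, nozzle cap up, lock not touching viewer, station or can (value of joint lock_shackle above 0.015 m and value of joint nozzle below 0.001 m and horizontal distance between lock and viewer_window below 0.035 m and height (world z) of lock between 0.1 and 0.21 m and angle between lock's own z axis and vertical below 0.3 rad and linear speed of lock below 0.03 m/s and contact force between lock and the fingers above 1 N and contact force between lock and viewer below 0.1 N and contact force between lock and station below 0.1 N and contact force between lock and can below 0.1 N); the arm keeps its last pose, push and grip.
It fails at once if a bystander is shifted by more than 30 mm or tipped over (distance of any of tray_big, tray_small, dish, jar, driver, tweezers, cot_cup from where it was at the start of the episode above 0.03 m or angle between any of dish, jar, cot_cup's own z axis and vertical above 0.5 rad).
It also fails if it takes over 72 s, if anything falls off the work surface, if the arm or the gripper's body presses on something with over 40 N, if the wrist force passes 120 N, or if a joint passes its speed limit or range.

ROBOT

A 6-joint arm with a two-finger parallel gripper is mounted at the origin on the work surface. World frame = base frame: x ahead of the robot, y to its left, z up, the work surface at z = 0. Lengths are in mm, angles in degrees, forces in N, time in s.
With the tool pointing down it reaches from about 350 to 850 mm from the base axis. Payload 8.1 kg.
Tool frame: the origin (TCP) lies at the very end of the fingers, on their centre line; the grasp point (between the pads) lies 19 mm behind it; z points along the fingers, y is the line along which they close (so a half turn about z gives the same grasp; the last joint's range is limited). The gripper opens to 85 mm and grips with 20 to 120 N. Pads are 22 mm wide; open, the fingers measure 114 mm over their backs; the gripper's body (76 mm by 85 mm) begins 54 mm behind the grasp point. The pads swing forward as they close: fully open they stand 13 mm farther back than shut.
Start: joints at [68.044, 7.471, 85.268, -0, 87.261, -4.893], TCP at [176.029, 573.602, 231.292] pointing down, gripper open.
Joint ranges: [-169.43, 169.43], [-51.17, 129.36], [1.28, 143.12], [-76.62, 256.62], [0, 156.53], [-152.29, 152.29]. Speed limits (degrees/s): [136.94, 136.94, 159.86, 180, 180, 180].

INTERFACE

Orientations are given as [roll, pitch, yaw] about the fixed x, y, z axes, in that order (R = Rz(yaw) Ry(pitch) Rx(roll)).
In Python, from bench import status, viewer, job gives the robot as it stands.
- The arm moves only by the tool arm_command, never from a script. Its argument "targets" is a list that holds one entry, the list of rows, each a list of 7 numbers: the shift along the world's x, y, z in m, then the turn, a rotation vector about the world's x, y, z in rad, then the opening, from -1 (shut) to 1 (fully open). In form: [[[dx, dy, dz, rx, ry, rz, gripper], ...]]. A call has 1 to 10 rows; each row shifts and turns the commanded pose from where the row before left it; what a row does not reach is not made up. A row lasts 1/8 s, in which the tool goes at most 62.5 mm and 10.7 degrees, less where a joint would pass 70% of its speed; a pose out of reach is approached as far as the arm can. A call with a gripper value outside its range is refused whole. The fingers move at their own pace and stop on an object; "force" is the grip in N (left out, the last holds). Time passes only in rows, so rows that do not move let the fingers close. It gives the time, the measured TCP pose, the force, the opening and the grip force at its end, in the units of the state.
- status.sense(): the state, without advancing time (a new reading comes with each control period).
- viewer.snapshot(name): name is "scene" or "top"; returns the picture (480x640x3 uint8, red, green, blue); there is no depth.
- viewer.camera_model(name): a dict with "vertical_fov" (degrees; the focal length in pixels is half the picture's height over the tangent of half this angle, whatever the lens; pixels are square), "cx", "cy" (the principal point, pixels), "xyz" and "attitude" of the camera in the world. Camera axes: x right, y down, z forward; pixel columns grow to the right and rows downward; lengths in mm; the calibration is good to about 2 mm. A picture is of the moment at which its call begins. camera_model takes no time and is no camera call.
- job.hand_in(): hands the job in; it is judged then, once.
The state is a dict: "time": time; "joint_pos": joint angles; "qd": joint speeds; "joint_efforts": joint torques, N m; "tool_pos": TCP position; "tcp_rot": TCP orientation; "ft_force": force on the tool from outside, world axes, zero at the start; "wrist_torque": the same for the moment, N m; "finger_gap": finger opening in mm; "grip_force": force on a finger pad.
Only numpy, scipy, OpenCV 4.12 (cv2) and the standard library are available. Lean on these libraries where they do the work, as an engineer would, in place of code of your own. Each camera call takes 0.05 s, during which the arm holds its last target. There are 200 camera calls.

## Working session

There is one attempt and no reset: what is moved stays moved. The work goes in short steps, Python scripts to look and compute and a tool call to move; the robot and the scene stay as the last step left them, time stands still between calls to the robot, and variables do not carry over. Pictures are saved under pics/ and viewed, at most 10 in all, crops included, and the job is handed in when it is done.

Besides the shell and the picture viewer there is one more tool, called after "Request:" by a JSON object that holds its "op" and its "data". arm_command: Moves the arm, as the interface text tells. Its arguments: {"type":"object","properties":{"targets":{"type":"array"},"force":{"type":"number"}},"required":["targets"]}

```bash
mkdir -p pics; ls; python3 - <<'E'
from bench import status, viewer, job
import cv2
print(status.sense())
for n in("scene","top"):
    print(viewer.camera_model(n)); cv2.imwrite(f"pics/{n}0.png",viewer.snapshot(n)[:,:,::-1])
E
```

```text
pics
{'time': 0.0, 'joint_pos': array([ 6.80460519e+01,  7.51534093e+00,  8.53296422e+01,  1.14922169e-03,
        8.72649990e+01, -4.89307610e+00]), 'qd': array([-0.07534245,  0.05132487, -0.00885063, -0.0027536 ,  0.08210507,
       -0.04181104]), 'joint_efforts': array([ 4.15105296e-04, -5.69375253e+01, -5.00582600e+01, -1.64774301e-04,
        1.37943242e-02,  2.52898792e-05]), 'tool_pos': array([175.78918187, 573.07110882, 230.2385691 ]), 'tcp_rot': array([-1.79890517e+02, -1.05247137e-02,  1.62939062e+02]), 'ft_force': array([ 0.05709853,  0.33218597, -0.16319332]), 'wrist_torque': array([0.00710018, 0.01958487, 0.05194069]), 'grip_force': 0.0, 'finger_gap': 85.4734222161493}
{'vertical_fov': 50.59884010425421, 'cx': 320.15193674721775, 'cy': 247.28662432239207, 'xyz': array([1460.24299528,  -65.17929762, 1099.5501121 ]), 'attitude': array([-136.90120028,    0.87222837,   82.01124181])}
{'vertical_fov': 56.55196195635771, 'cx': 320.2932447258358, 'cy': 236.74002504693874, 'xyz': array([ 373.76802933,   33.88085927, 1038.28936558]), 'attitude': array([-169.38362024,   -0.78744974,  -90.26738615])}
```

View pics/scene0.png

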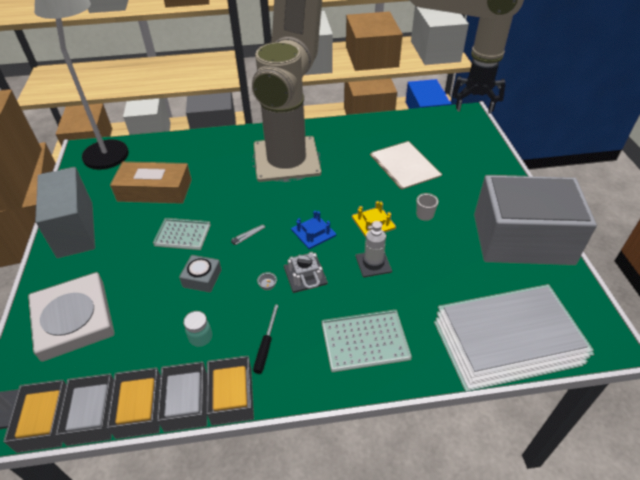

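View pics/top0.png

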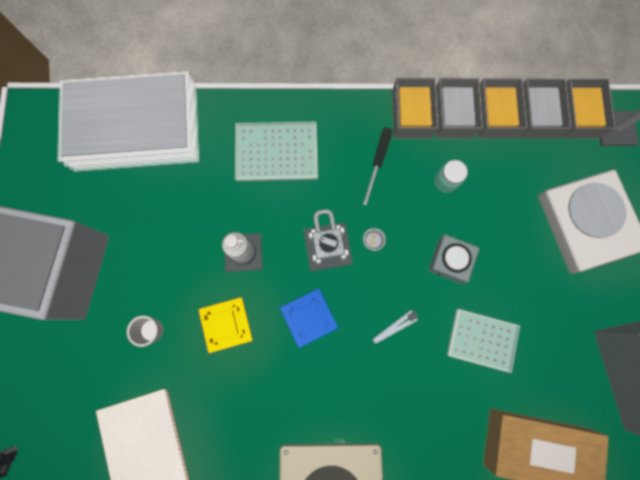

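Top view: the grey station with the lock is at (327,243), and its lookalikes are the blue (309,317) and yellow (226,324) stations. The can is at (237,246); the jar (452,175) and cup (145,331) resemble it. The viewer is at (456,257), with the white scale (597,211) as its lookalike. I pick the grey station, the can on its dark foot and the grey box, and check them in one close crop.

```bash
python3 - <<'E'
import cv2,numpy as np
t=cv2.imread("pics/top0.png");s=cv2.imread("pics/scene0.png")
r=lambda im,x,y,w,h,k:cv2.resize(im[y:y+h,x:x+w],(w*k,h*k),interpolation=cv2.INTER_CUBIC)
a=np.hstack([r(t,300,205,56,70,5),r(t,215,225,52,70,5),r(t,425,230,52,70,5)])
b=np.hstack([r(s,280,245,56,50,5),r(s,350,215,52,50,5),r(s,175,245,52,50,5)])
cv2.imwrite("pics/crop0.png",np.vstack([a,b])); 
E
```

```text
(no output)
```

View pics/crop0.png

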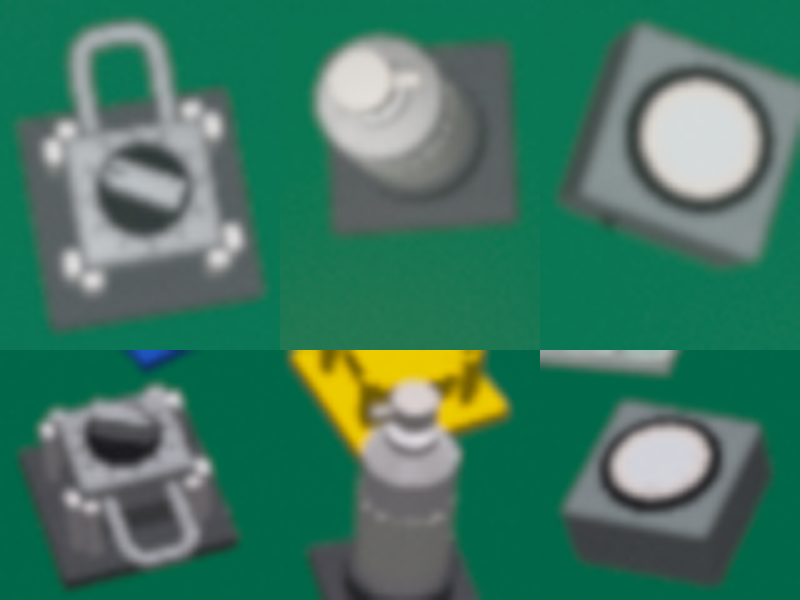

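Crop: the grey lock has its shackle up in the top view, the bow near (322,211) and the dial near (328,242). The bar's lined end points up-left, about two clicks counter-clockwise. The nozzle cap is at (231,241) in top and (377,223) in scene, and the window is at (457,257) in top and (199,267) in scene.

```bash
cat > h.py <<'E'
import numpy as np,cv2
from scipy.spatial.transform import Rotation as R
from bench import status, viewer
def ray(n,uv):
    c=viewer.camera_model(n);f=240/np.tan(np.radians(c["vertical_fov"]/2))
    d=R.from_euler("xyz",c["attitude"],degrees=True).as_matrix()@np.array([(uv[0]-c["cx"])/f,(uv[1]-c["cy"])/f,1])
    return np.array(c["xyz"]),d/np.linalg.norm(d)
def plane(n,uv,z):
    o,d=ray(n,uv);return o+d*(z-o[2])/d[2]
def tri(a,b):
    o1,d1=ray("top",a);o2,d2=ray("scene",b)
    s=np.linalg.lstsq(np.c_[d1,-d2],o2-o1,rcond=None)[0]
    p,q=o1+s[0]*d1,o2+s[1]*d2
    return (p+q)/2,np.linalg.norm(p-q)
def blobs(im,box,lo,hi,inv=False,amin=3):
    x,y,w,h=box;k=8
    g=cv2.resize(im[y:y+h,x:x+w],None,fx=k,fy=k,interpolation=cv2.INTER_CUBIC)
    m=cv2.inRange(g,lo,hi)
    cs,_=cv2.findContours(m,cv2.RETR_EXTERNAL,cv2.CHAIN_APPROX_NONE);o=[]
    for c in cs:
        M=cv2.moments(c)
        if M["m00"]>amin*k*k:
            r=cv2.minAreaRect(c);o.append((round((M["m10"]/M["m00"]+.5)/k-.5+x,2),round((M["m01"]/M["m00"]+.5)/k-.5+y,2),round(M["m00"]/k/k,1),np.round((cv2.boxPoints(r)+.5)/k-.5+[x,y],1).tolist()))
    return o
E
python3 - <<'E'
from h import *
np.set_printoptions(precision=1,suppress=True)
t=cv2.imread("pics/top0.png");s=cv2.imread("pics/scene0.png")
W=((215,)*3,(255,)*3)
print("posts top");P=blobs(t,(300,218,56,57),*W,amin=1)
for b in P:print(b[:3],plane("top",b[:2],48)[:2])
print("dial black");
for b in blobs(t,(315,228,27,28),(0,0,0),(75,75,75),amin=20):print(b)
print("win")
a=blobs(t,(430,235,52,50),(200,)*3,(255,)*3,amin=30);b=blobs(s,(180,250,40,35),(200,)*3,(255,)*3,amin=30)
print(a[0][:3],b[0][:3],tri(a[0],b[0]))
print("noz")
a=blobs(t,(220,230,30,30),(205,)*3,(255,)*3,amin=10);b=blobs(s,(360,215,30,30),(205,)*3,(255,)*3,amin=10)
for q in a+b:print(q[:3])
print("noz hand",tri((231,241),(377.2,223.2)))
print("dial hand",tri((328.2,242.4),(304.2,262.2)))
print("bow hand",tri((321.6,211),(310,285.6)))
for uv in((303.3,229),(345.2,222.8),(352.2,263.8),(310.5,270)):print("plate",plane("top",uv,10)[:2])
print("case",[plane("top",(300+x/5-.4,205+y/5-.4),56)[:2] for x,y in((68,135),(208,120),(222,243),(83,265))])
print("bar",[plane("top",(300+x/5-.4,205+y/5-.4),78)[:2] for x,y in((105,171),(182,194))])
for uv,z in(((374,239),20),((384,325),0)):print("dish..",plane("top",uv,z)[:2])
E
```

```text
posts top
dial black
(326.42, 247.41, 52.8, [[318.5, 247.7], [320.3, 242.8], [334.0, 247.8], [332.3, 252.6]])
(330.43, 236.23, 22.8, [[324.9, 235.6], [325.8, 232.9], [336.3, 236.6], [335.4, 239.3]])
win
(456.6, 257.39, 326.6) (198.53, 266.68, 144.3) (array([ 510.6, -284.3,   54.7]), np.float64(0.8298158308197554))
noz
(230.42, 240.93, 86.8)
(376.64, 224.26, 13.2)
noz hand (array([529.4, 200.4, 165. ]), np.float64(4.44640119325865))
dial hand (array([544.1,   2.8,  61.1]), np.float64(1.4027509304627204))
bow hand (array([618.5,  12.9,  49.4]), np.float64(6.482957324478352))
plate [585.1  58.7]
plate [599.8 -40.1]
plate [502.4 -54.9]
plate [488.3  41.9]
case [array([569.6,  35.4]), array([576.4, -27.6]), array([520.4, -33.1]), array([510.7,  28.8])]
bar [array([549.1,  19.2]), array([538.8, -14.4])]
dish.. [ 559.  -105.8]
dish.. [ 362.6 -126.1]
```

Request:
{"op": "arm_command", "data": {"targets": [[[0.035,-0.037,-0.002,0,0,-0.08,-1],[0.035,-0.037,-0.002,0,0,-0.08,-1],[0.035,-0.037,-0.002,0,0,-0.08,-1],[0.035,-0.037,-0.002,0,0,-0.08,-1],[0.035,-0.037,-0.002,0,0,-0.08,-1],[0.035,-0.037,-0.002,0,0,-0.08,-1],[0.035,-0.037,-0.002,0,0,-0.08,-1],[0.035,-0.037,-0.002,0,0,-0.08,-1],[0.035,-0.037,-0.002,0,0,-0.08,-1],[0.035,-0.037,-0.002,0,0,-0.08,-1]]]}}

```text
time: 1.35
tool_pos: [526.7, 202.2, 210.8]
tcp_rot: [-180.0, -0.0, 116.9]
ft_force: [0.0, 0.4, 0.5]
finger_gap: 0.3
grip_force: 0.0
```

```bash
python3 - <<'E'
from h import *
np.set_printoptions(precision=1,suppress=True)
print("noz top@160",plane("top",(230.42,240.93),160),plane("top",(231,241),160),"scene",plane("scene",(377.2,223.2),160))
print("foot",[plane("top",(215+x/5-.4,225+y/5-.4),8)[:2] for x,y in((51,50),(231,42),(239,215),(55,236))])
print("dial top@62",plane("top",(328.2,242.4),62),"scene",plane("scene",(304.2,262.2),62))
print("bow",plane("top",(321.6,211),43),plane("scene",(310,285.6),43))
print("win",plane("top",(456.6,257.4),50),plane("scene",(198.5,266.7),50))
s=status.sense();print(s["time"],s["tool_pos"],s["tcp_rot"],s["ft_force"])
t,sc=viewer.snapshot("top"),viewer.snapshot("scene")
cv2.imwrite("pics/t1.png",t[:,:,::-1]);cv2.imwrite("pics/s1.png",sc[:,:,::-1])
r=lambda im,x,y:cv2.resize(im[y:y+120,x:x+130],None,fx=3,fy=3,interpolation=cv2.INTER_CUBIC)
cv2.imwrite("pics/c1.png",np.hstack([r(t,170,180),r(sc,310,140)])[:,:,::-1])
E
```

```text
noz top@160 [530.2 200.3 160. ] [530.1 199.1 160. ] scene [524.2 204.2 160. ]
foot [array([572.4, 242.7]), array([576.1, 158.5]), array([494.4, 153.2]), array([484.9, 237.8])]
dial top@62 [543.9   2.1  62. ] scene [545.    3.4  62. ]
bow [620.4  16.1  43. ] [613.1  10.2  43. ]
win [ 511.2 -286.2   50. ] [ 506.5 -284.9   50. ]
1.35 [526.7 202.2 210.8] [-180.    -0.   116.9] [0.  0.4 0.5]
```

View pics/c1.png

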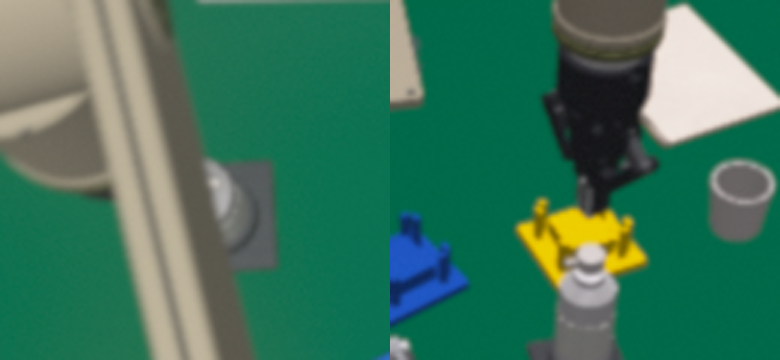

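The scene crop shows the closed fingertips straight above the nozzle cap (tips at 593,205, cap at 590,252 in the crop). I'm pressing now.

Request:
{"op": "arm_command", "data": {"targets": [[[0.002,-0.002,-0.02,0,0,0,-1],[0,0,-0.02,0,0,0,-1],[0,0,-0.006,0,0,0,-1],[0,0,-0.004,0,0,0,-1],[0,0,-0.003,0,0,0,-1],[0,0,-0.003,0,0,0,-1],[0,0,0,0,0,0,-1]]]}}

```text
time: 2.33
tool_pos: [528.2, 202.1, 156.1]
tcp_rot: [179.9, -0.0, 117.1]
ft_force: [-3.4, 1.8, 7.1]
finger_gap: -0.1
grip_force: 2.9
```

Request:
{"op": "arm_command", "data": {"targets": [[[0,0,-0.002,0,0,0,-1],[0,0,-0.001,0,0,0,-1],[0,0,0,0,0,0,-1],[0,0,0,0,0,0,-1]]]}}

```text
time: 2.82
tool_pos: [528.4, 202.1, 154.1]
tcp_rot: [179.9, -0.0, 117.1]
ft_force: [-6.3, -0.0, 10.8]
finger_gap: -0.0
grip_force: 5.2
```

Request:
{"op": "arm_command", "data": {"targets": [[[0,0,-0.001,0,0,0,-1],[0,0,-0.001,0,0,0,-1],[0,0,0,0,0,0,-1],[0,0,0,0,0,0,-1]]]}}

```text
time: 3.32
tool_pos: [528.5, 202.2, 153.9]
tcp_rot: [179.9, -0.0, 117.1]
ft_force: [-12.0, -1.5, 22.7]
finger_gap: 0.1
grip_force: 11.3
```

Request:
{"op": "arm_command", "data": {"targets": [[[0,0,0.01,0,0,0,-1],[0,0,0.025,0,0,0,-1],[0,0,0.025,0,0,0,-1],[0.002,-0.028,0,0,0,-0.12,-1],[0.002,-0.028,0,0,0,-0.12,-0.1],[0.002,-0.028,0,0,0,-0.12,-0.1],[0.002,-0.028,0,0,0,-0.12,-0.1],[0.002,-0.028,0,0,0,-0.12,-0.1],[0.002,-0.028,0,0,0,-0.12,-0.1],[0.002,-0.028,0,0,0,-0.12,-0.1]]]}}

```text
time: 4.58
tool_pos: [542.4, 4.5, 210.5]
tcp_rot: [179.9, -0.0, 68.7]
ft_force: [0.3, 0.3, -0.2]
finger_gap: 38.4
grip_force: 0.0
```

Request:
{"op": "arm_command", "data": {"targets": [[[0,0,-0.03,0,0,0,-0.1],[0,0,-0.03,0,0,0,-0.1],[0,0,0,0,0,0,-0.1],[0,0,0,0,0,0,-0.1]]]}}

```text
time: 5.08
tool_pos: [542.7, 5.5, 151.6]
tcp_rot: [179.9, -0.0, 69.0]
ft_force: [0.7, -0.8, 0.9]
finger_gap: 38.4
grip_force: 0.0
```

Request:
{"op": "arm_command", "data": {"targets": [[[0.0015,-0.003,-0.03,0,0,0,-0.1],[0,0,-0.03,0,0,0,-0.1],[0,0,-0.015,0,0,0,-0.1],[0,0,-0.01,0,0,0,-0.1],[0,0,0,0,0,0,-0.1]]], "force": 30}}

```text
time: 5.7
tool_pos: [543.8, 2.7, 65.6]
tcp_rot: [180.0, -0.0, 69.0]
ft_force: [0.4, -0.4, -0.8]
finger_gap: 38.5
grip_force: 0.0
```

```bash
python3 - <<'E'
from h import *
sc=viewer.snapshot("scene")
cv2.imwrite("pics/c2.png",cv2.resize(sc[200:300,255:365],None,fx=6,fy=6,interpolation=cv2.INTER_CUBIC)[:,:,::-1])
E
```

```text
(no output)
```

View pics/c2.png

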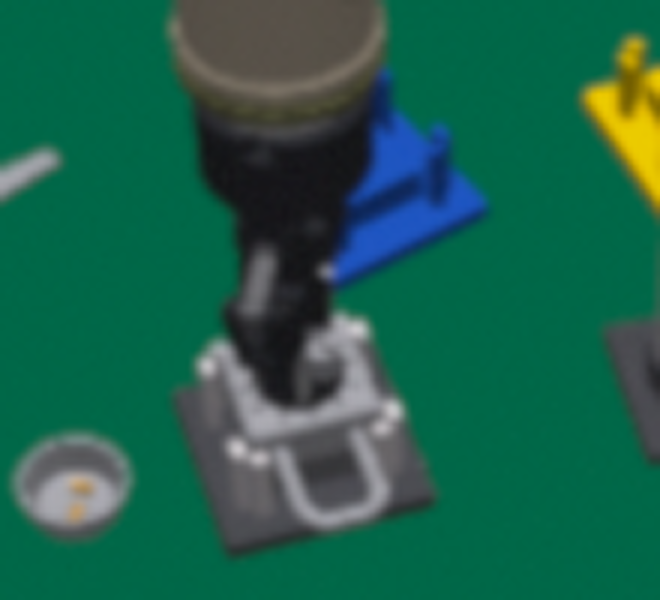

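The gripper stands over the dial at about (295,390) in the crop, with the bar between the fingers. I'm closing on it.

Request:
{"op": "arm_command", "data": {"targets": [[[0,0,0,0,0,0,-1],[0,0,0,0,0,0,-1],[0,0,0,0,0,0,-1],[0,0,0,0,0,0,-1]]], "force": 30}}

```text
time: 6.25
tool_pos: [544.1, 2.7, 66.4]
tcp_rot: [179.9, -0.0, 69.0]
ft_force: [-3.0, 0.5, 5.7]
finger_gap: 10.9
grip_force: 34.9
```

Request:
{"op": "arm_command", "data": {"targets": [[[0,0,0.001,0,0,-0.131,-1],[0,0,0,0,0,-0.131,-1],[0,0,0,0,0,-0.131,-1],[0,0,0,0,0,-0.131,-1],[0,0,0,0,0,-0.131,-1],[0,0,0,0,0,-0.131,-1],[0,0,0,0,0,-0.131,-1],[0,0,0,0,0,-0.131,-1],[0,0,0,0,0,0,-1],[0,0,0,0,0,0,-1]]]}}

```text
time: 7.5
tool_pos: [543.7, 2.5, 66.4]
tcp_rot: [180.0, -0.0, 9.1]
ft_force: [0.4, -1.4, -0.5]
finger_gap: 11.0
grip_force: 34.0
```

```bash
python3 -c "
from bench import status as s
print(s.sense())"
```

```text
{'time': 7.5, 'joint_pos': array([-5.13616370e+00,  7.03645696e+00,  1.03657520e+02, -7.84529284e-03,
        6.92825084e+01,  7.57765798e+01]), 'qd': array([ 0.05932153, -0.02912192, -0.00255506,  0.03062972,  0.01312864,
        0.47641254]), 'joint_efforts': array([ 4.61823530e-01, -5.17937207e+01, -4.49550354e+01,  2.99032638e-01,
        3.71935023e-01,  4.10400401e-02]), 'tool_pos': array([543.69805944,   2.48981908,  66.43592428]), 'tcp_rot': array([ 1.79987108e+02, -2.09905071e-02,  9.09003273e+00]), 'ft_force': array([ 0.4453482 , -1.43433089, -0.51519521]), 'wrist_torque': array([-0.20864295, -0.1850423 , -0.02132258]), 'grip_force': 34.04938101768494, 'finger_gap': 11.024279174833318}
```

Request:
{"op": "arm_command", "data": {"targets": [[[0,0,0,0,0,0,-0.1],[0,0,0,0,0,0,-0.1],[0,0,0.03,0,0,0,-0.4],[0,0,0.04,0,0,0,-0.4]]]}}

```text
time: 8.0
tool_pos: [542.3, 2.8, 135.7]
tcp_rot: [-180.0, 0.2, 9.0]
ft_force: [0.5, -0.9, -0.2]
finger_gap: 25.5
grip_force: 0.0
```

Request:
{"op": "arm_command", "data": {"targets": [[[0.008,0.001,0,0,0,0.175,-0.4],[0.008,0.001,0,0,0,0.175,-0.4],[0.008,0.001,0,0,0,0.175,-0.4],[0.008,0.001,0,0,0,0.175,-0.4],[0.008,0.001,0,0,0,0.175,-0.4],[0.008,0.001,0,0,0,0.175,-0.4],[0.008,0.001,0,0,0,0.175,-0.4],[0.01,0.002,0,0,0,0.175,-0.4],[0.01,0.003,0,0,0,0.17,-0.4],[0,0,0,0,0,0,-0.4]]]}}

```text
time: 9.25
tool_pos: [619.8, 14.8, 136.2]
tcp_rot: [-180.0, -0.0, 98.9]
ft_force: [0.1, -0.7, 0.1]
finger_gap: 25.5
grip_force: 0.0
```

```bash
python3 - <<'E'
from h import *
sc=viewer.snapshot("scene");t=viewer.snapshot("top")
cv2.imwrite("pics/s3.png",sc[:,:,::-1]);cv2.imwrite("pics/t3.png",t[:,:,::-1])
r=lambda im,x,y:cv2.resize(im[y:y+100,x:x+65],None,fx=6,fy=6,interpolation=cv2.INTER_CUBIC)
cv2.imwrite("pics/c3.png",np.hstack([r(sc,275,210),r(t,295,190)])[:,:,::-1])
E
```

```text
(no output)
```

View pics/c3.png

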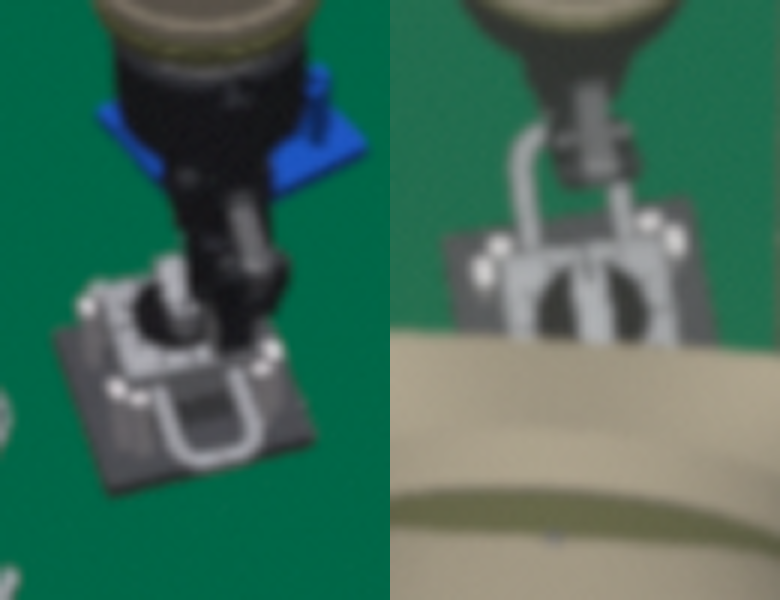

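```bash
python3 - <<'E'
from h import *
np.set_printoptions(precision=1,suppress=True)
def proj(n,p):
    c=viewer.camera_model(n);f=240/np.tan(np.radians(c["vertical_fov"]/2))
    q=R.from_euler("xyz",c["attitude"],degrees=True).as_matrix().T@(np.array(p)-c["xyz"])
    return np.array([c["cx"]+f*q[0]/q[2],c["cy"]+f*q[1]/q[2]])
c,s=np.cos(.154),np.sin(.154)
for n,(x,y) in(("scene",(275,210)),("top",(295,190))):
    for k in(-13,-27,13,27): print(n,k,(proj(n,[619.8+k*c,14.8+k*s,142])-[x,y])*6+([390,0] if n=="top" else 0))
t=cv2.imread("pics/top0.png").astype(float)
# shackle legs: profile along the lock's y axis, at several x, z=43 ; brightness minus background
for n,im in(("top",t),("scene",cv2.imread("pics/scene0.png").astype(float))):
  for lx in(45,50,55,60,65):
    v=np.arange(-30,31,1.);pts=[proj(n,[544+lx*c-w*s,2.5+lx*s+w*c,43]) for w in v]
    m=np.array(pts,np.float32)
    p=cv2.remap(im[:,:,2].astype(np.float32),m[:,:1],m[:,1:],cv2.INTER_CUBIC).ravel()
    p=np.clip(p-110,0,None);a=v<0
    print(n,lx,(v*p)[a].sum()/p[a].sum(),(v*p)[~a].sum()/p[~a].sum())
  v=np.arange(60,92,1.)
  for w in(-6,0,6):
    m=np.array([proj(n,[544+l*c-w*s,2.5+l*s+w*c,43]) for l in v],np.float32)
    p=cv2.remap(im[:,:,2].astype(np.float32),m[:,:1],m[:,1:],cv2.INTER_CUBIC).ravel();p=np.clip(p-110,0,None)
    print(n,"bow",w,(v*p).sum()/p.sum())
E
```

```text
scene -13 [207.4 294.1]
scene -27 [198.3 270.7]
scene 13 [224.6 338.6]
scene 27 [234.1 363. ]
top -13 [564.   94.7]
top -27 [570.5 133.6]
top 13 [552.   22.8]
top 27 [545.6 -15.5]
top 45 -17.979002594567277 18.056247991867505
top 50 -17.712077388431208 18.07556005116705
top 55 -18.070895390507964 18.500741309500146
top 60 -17.89252521252643 18.14421043490614
top 65 -17.480257164277322 17.53556771855591
top bow -6 75.99236832269888
top bow 0 76.52367489718208
top bow 6 75.96070216541145
scene 45 -14.886509821930055 21.869395248464045
scene 50 -15.014531356663188 21.66803750085981
scene 55 -14.8165947166189 21.713158983168277
scene 60 -14.018564045057323 21.291090708681335
scene 65 -11.858975603040319 18.852946875927227
scene bow -6 69.92832350263818
scene bow 0 70.36164622798397
scene bow 6 70.2107446844876
```

The crops show the nose line pointing to the shackle in both views. The dial pinch, with near-zero side force and torque, confirms the lock's centre at (544, 2.5) and yaw of about 9°. I'm lowering over the bow.

Request:
{"op": "arm_command", "data": {"targets": [[[-0.0007,-0.0005,-0.03,0,0,0,-0.4],[0,0,-0.03,0,0,0,-0.4],[0,0,-0.02,0,0,0,-0.4],[0,0,-0.01,0,0,0,-0.4],[0,0,-0.012,0,0,0,-0.4],[0,0,0,0,0,0,-0.4]]]}}

```text
time: 10.1
tool_pos: [618.5, 14.1, 33.7]
tcp_rot: [-179.9, -0.0, 98.9]
ft_force: [-0.1, -0.5, -0.2]
finger_gap: 25.8
grip_force: 0.0
```

Request:
{"op": "arm_command", "data": {"targets": [[[0,0,0,0,0,0,-1],[0,0,0,0,0,0,-1],[0,0,0,0,0,0,-1],[0,0,0,0,0,0,-1]]], "force": 40}}

```text
time: 10.6
tool_pos: [619.4, 14.0, 35.0]
tcp_rot: [179.9, 0.0, 98.9]
ft_force: [0.5, -0.3, 1.6]
finger_gap: 6.6
grip_force: 43.6
```

Request:
{"op": "arm_command", "data": {"targets": [[[0.003,0.0005,0,0,0,0,-1],[0.003,0.0005,0,0,0,0,-1],[0.003,0.0005,0,0,0,0,-1],[0.003,0.0005,0,0,0,0,-1],[0.003,0.0005,0,0,0,0,-1],[0.003,0.0005,0,0,0,0,-1],[0.003,0.0005,0,0,0,0,-1],[0.002,0.0003,0,0,0,0,-1],[0,0,0,0,0,0,-1],[0,0,0,0,0,0,-1]]]}}

```text
time: 11.85
tool_pos: [641.1, 18.1, 33.8]
tcp_rot: [-179.9, -0.0, 98.9]
ft_force: [-5.4, -2.3, 3.6]
finger_gap: 6.6
grip_force: 43.6
```

Request:
{"op": "arm_command", "data": {"targets": [[[0.002,0.0003,0,0,0,0,-1],[0,0,0,0,0,0,-1],[0,0,0,0,0,0,-1]]]}}

```text
time: 12.22
tool_pos: [641.3, 18.5, 32.9]
tcp_rot: [-179.7, -0.1, 98.9]
ft_force: [-11.7, -1.4, 2.4]
finger_gap: 6.5
grip_force: 43.9
```

Request:
{"op": "arm_command", "data": {"targets": [[[0,0,0,0,0,0,-0.4],[0,0,0,0,0,0,-0.4],[0,0,0.03,0,0,0,-0.4],[0,0,0.04,0,0,0,-0.4],[0,0,0.04,0,0,0,0.5]]]}}

```text
time: 12.85
tool_pos: [644.3, 18.5, 145.7]
tcp_rot: [179.9, -0.0, 98.9]
ft_force: [1.2, 0.2, 0.4]
finger_gap: 42.8
grip_force: 0.0
```

Request:
{"op": "arm_command", "data": {"targets": [[[-0.011,-0.0017,0,0,0,-0.175,1],[-0.011,-0.0017,0,0,0,-0.175,1],[-0.011,-0.0017,0,0,0,-0.175,1],[-0.011,-0.0017,0,0,0,-0.175,1],[-0.011,-0.0017,0,0,0,-0.175,1],[-0.011,-0.0017,0,0,0,-0.175,1],[-0.011,-0.0017,0,0,0,-0.175,1],[-0.011,-0.0017,0,0,0,-0.175,1],[-0.01,-0.002,0,0,0,-0.17,1],[0,0,0,0,0,0,1]]]}}

```text
time: 14.1
tool_pos: [546.1, 2.7, 144.7]
tcp_rot: [-180.0, -0.1, 9.0]
ft_force: [0.5, 0.2, 0.0]
finger_gap: 85.6
grip_force: 0.0
```

```bash
python3 - <<'E'
from h import *
sc=viewer.snapshot("scene")
cv2.imwrite("pics/c4.png",cv2.resize(sc[180:300,240:360],None,fx=5,fy=5,interpolation=cv2.INTER_CUBIC)[:,:,::-1])
E
```

```text
(no output)
```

View pics/c4.png

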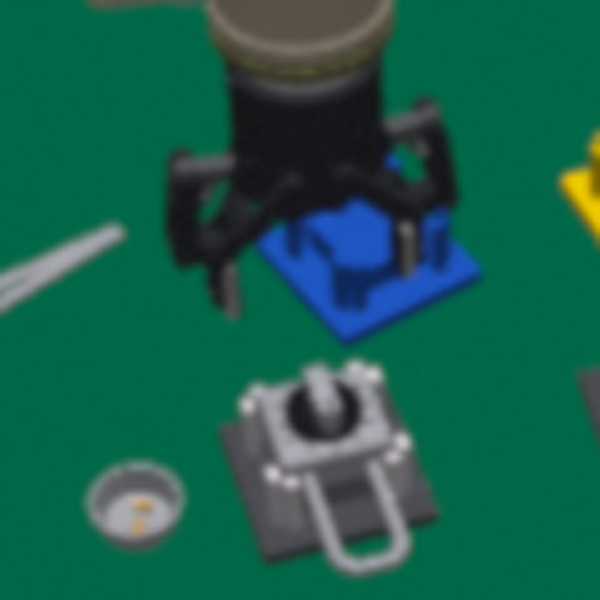

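The shackle is fully out at (360,570) in the crop, the nose faces it, and the fingers are open over the lock. I'm going down to grip its sides.

Request:
{"op": "arm_command", "data": {"targets": [[[-0.0005,0,-0.03,0,0,0,1],[0,0,-0.03,0,0,0,1],[0,0,-0.03,0,0,0,1],[0,0,-0.015,0,0,0,1],[0,0,-0.01,0,0,0,1],[0,0,-0.01,0,0,0,1],[0,0,0,0,0,0,1]]]}}

```text
time: 15.02
tool_pos: [545.2, 2.6, 19.0]
tcp_rot: [-180.0, 0.0, 8.9]
ft_force: [0.2, -0.1, 0.6]
finger_gap: 85.3
grip_force: 0.0
```

Request:
{"op": "arm_command", "data": {"targets": [[[0,0,0,0,0,0,0.2],[0,0,0,0,0,0,0.2],[0,0,0,0,0,0,0.2],[0,0,0,0,0,0,0.2]]], "force": 80}}

```text
time: 15.52
tool_pos: [546.3, 2.6, 20.6]
tcp_rot: [180.0, -0.1, 8.9]
ft_force: [-1.8, 0.8, 5.4]
finger_gap: 63.0
grip_force: 89.9
```

Request:
{"op": "arm_command", "data": {"targets": [[[0,0,0.01,0,0,0,0.2],[0,0,0.02,0,0,0,0.2],[0,0,0.03,0,0,0,0.2],[0,0,0.03,0,0,0,0.2],[0,0,0.03,0,0,0,0.2],[0,0,0,0,0,0,0.2],[0,0,0,0,0,0,0.2]]]}}

```text
time: 16.4
tool_pos: [544.3, 2.6, 137.7]
tcp_rot: [-180.0, 0.1, 8.9]
ft_force: [0.3, -0.5, -5.6]
finger_gap: 62.8
grip_force: 91.9
```

Request:
{"op": "arm_command", "data": {"targets": [[[-0.003,-0.02,0,0,0,0,0.2],[-0.004,-0.034,0,0,0,0,0.2],[-0.004,-0.034,0,0,0,0,0.2],[-0.004,-0.034,0,0,0,0,0.2],[-0.004,-0.034,0,0,0,0,0.2],[-0.004,-0.034,0,0,0,0,0.2],[-0.004,-0.034,0,0,0,0,0.2],[-0.004,-0.034,0,0,0,0,0.2],[-0.003,-0.03,0,0,0,0,0.2],[0,0,0,0,0,0,0.2]]]}}

```text
time: 17.65
tool_pos: [509.4, -287.8, 137.4]
tcp_rot: [-179.9, 0.1, 8.7]
ft_force: [-0.6, 0.0, -5.4]
finger_gap: 63.2
grip_force: 91.6
```

Request:
{"op": "arm_command", "data": {"targets": [[[0,0,0,0,0,0,0.2],[0,0,0,0,0,0,0.2],[0,0,0,0,0,0,0.2]]]}}

```text
time: 18.02
tool_pos: [511.4, -284.7, 139.1]
tcp_rot: [-180.0, 0.0, 9.0]
ft_force: [-0.0, -0.4, -5.5]
finger_gap: 63.1
grip_force: 91.6
```

```bash
python3 - <<'E'
from h import *
sc=viewer.snapshot("scene");t=viewer.snapshot("top")
r=lambda im,x,y:cv2.resize(im[y:y+150,x:x+100],None,fx=4,fy=4,interpolation=cv2.INTER_CUBIC)
cv2.imwrite("pics/c5.png",np.hstack([r(sc,150,160),r(t,405,170)])[:,:,::-1])
E
```

```text
(no output)
```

View pics/c5.png

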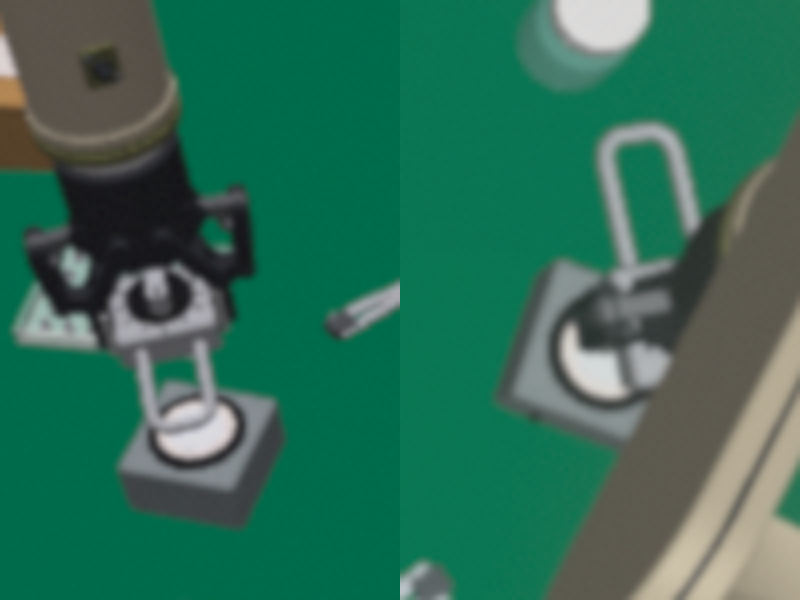

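The lock is held level over the viewer, case at (165,310) in the scene crop, with the shackle still open and the nose facing it. The wrist carries about 5.5 N and the arm is still.

```bash
python3 -c "
from bench import job
print(job.hand_in())"
```

```text
the job is handed in; nothing more can be done
None
```

The job is handed in, with no verdict returned: the nozzle was pressed and released, the dial set to its opening notch and the shackle pulled out to its stop, and the lock is held still and level about 10 cm above the viewer's window with the shackle open.

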